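Put the pitcher away in the crowded airing cupboard and snap its door shut

TASK

Put the white pitcher away in the open cupboard: set it down gently, upright, in the free place in the front row with its handle towards the door opening, without touching or shifting anything that already stands there. Then push the door until its roller catch snaps it fully shut.

Things in the scene. Friction and masses are not known exactly. Their poses are not given: they have to be found in the camera images.
- pitcher_mid (a point): White ceramic pitcher to put away, upright on the table: round body 64 mm across with straight sides, 112 mm tall, 0.2 to 0.4 kg. Point on its axis half-way up, 56 mm over its underside. z up; x points from handle to spout. The sides (+y, -y) are clear for fingers. The small spout at the rim reaches 46 mm from the axis at +x.
- pitcher_handle (a point): Outer bow of the pitcher's ear-shaped handle, 52 mm from the axis at the pitcher's -x. The handle is 10 mm thick, reaches 57 mm from the axis and lies between 20 and 72 mm over the pitcher's underside.
- cupboard: Fixed green cupboard on the table, 220 mm deep (x), 460 wide (y), 360 tall; front fully open towards the robot. Origin: centre of its underside; x into its depth, y to its left seen from the robot, z up. Inside: floor board top at z = 18 mm, solid sides at y = -215 and +215 mm, slatted top, undersides at z = 346 mm (no way in from above), back open but for two rails.
- cupboard_front (a point): Middle of the cupboard's front edge, on the floor board's top (cupboard x = -110, y = 0, z = 18 mm), axes as the cupboard's. What stands in the cupboard must lie wholly behind this edge for the door to shut.
- front_row (a point): Middle of the front row, on the floor board's top (70 mm behind the front edge), axes as the cupboard's. Two things stand in this row, centres within 6 mm of its line; somewhere beside or between them the row has free space at least 140 mm wide.
- catch (a point): The roller catch, fixed on the floor board in the front right corner: 36 mm wide (y), 22 mm deep, up to 23 mm over the floor board, two small sprung rollers. This point: midway between the rollers.
- door (a joint): Door angle about its upright hinge line at the cupboard's left (+y) front corner: 0 shut, grows as it opens towards the robot, to 2.1 rad. Starts wide open; stays where left (under 1 N at the edge moves it). At about 0.03 rad the strike meets the two sprung rollers: about 10 N at the free edge pushes it on; from about 0.012 rad the catch pulls it shut with a snap and holds it at 0.
- door_hinge (a point): Point on the door's hinge line, 150 mm over the table (cupboard x = -119, y = +232 mm). The door is a flat leaf 18 mm thick (9 mm either side of the line), 464 mm wide, from 6 to 358 mm over the table; from the line it runs along the cupboard's -y when shut, along -x when open 1.57 rad.
- door_edge (a point): Top corner of the door's free edge on its outer face (that towards the robot when shut), 464 mm from the hinge line, 358 mm over the table. A brass knob stands about 40 mm out of the outer face, 435 mm from the hinge line, 130 mm over the table; else that face is flat.
- jar: Bystander in the cupboard's front row: glass storage jar with flip-top lid and wire bail, 66 mm across (72 over the bail), 95 mm tall. Origin: centre of its underside.
- canister: Bystander in the cupboard's front row: blue canister with steel lid, 66 mm across, 86 mm tall. Origin: centre of its underside.
- oil: Bystander at the back of the cupboard: green oil bottle, 56 mm across, 190 mm tall. Origin: centre of its underside.
- coffee: Bystander at the back of the cupboard: red coffee can, 70 mm across, 120 mm tall. Origin: centre of its underside.
- rolling_pin: Bystander on the table: beech rolling pin lying in its wooden cradle, 250 mm long (its x), barrel 44 mm thick, top 53 mm over the table. Origin: under its middle.
- pastry_wheel: Bystander lying on the table: pastry wheel, 190 mm long (its x, wheel end at +x), wheel 66 mm across. Origin: at the front end of the handle, 100 mm from the rear end, on the table.
Not all that is in view belongs to the job. What is shaped like the part that bears pitcher_mid but purple or turquoise is not meant.

How it is judged:
On the way, in this order (a step that is already met when the one before it is completed fails the run):
1. the pitcher stands upright in the front row, released, its handle towards the door (x of pitcher_mid in the frame of cupboard between -0.08 and -0.01 m and y of pitcher_mid in the frame of cupboard between -0.17 and 0.17 m and z of pitcher_mid in the frame of cupboard between 0.068 and 0.08 m and angle between pitcher_mid's own z axis and vertical below 0.1 rad and angle between the x axis of pitcher_mid and the x axis of cupboard, either way round below 0.52 rad and x of pitcher_handle in the frame of cupboard below -0.045 m and linear speed of pitcher below 0.02 m/s and contact force between pitcher and jar below 0.2 N and contact force between pitcher and canister below 0.2 N and contact force between pitcher and oil below 0.2 N and contact force between pitcher and coffee below 0.2 N and contact force between the fingers and pitcher below 0.2 N), for 0.3 s.
2. the door is snapped shut (value of joint door below 0.01 rad), for 0.2 s.
At the end, for the whole second after the job is handed in: The pitcher stands at rest and upright (within 6 degrees) on the cupboard's floor, its axis 30 to 100 mm behind the front edge and at least 45 mm from either side wall, its handle towards the door within 30 degrees, touching no neighbour; the door is shut within 0.010 rad (x of pitcher_mid in the frame of cupboard between -0.08 and -0.01 m and y of pitcher_mid in the frame of cupboard between -0.17 and 0.17 m and z of pitcher_mid in the frame of cupboard between 0.068 and 0.08 m and angle between pitcher_mid's own z axis and vertical below 0.1 rad and angle between the x axis of pitcher_mid and the x axis of cupboard, either way round below 0.52 rad and x of pitcher_handle in the frame of cupboard below -0.045 m and linear speed of pitcher below 0.02 m/s and contact force between pitcher and jar below 0.2 N and contact force between pitcher and canister below 0.2 N and contact force between pitcher and oil below 0.2 N and contact force between pitcher and coffee below 0.2 N and value of joint door below 0.01 rad).
It fails at once if the pitcher touches something that stands in the cupboard (contact force between pitcher and jar above 0.5 N or contact force between pitcher and canister above 0.5 N or contact force between pitcher and oil above 0.5 N or contact force between pitcher and coffee above 0.5 N).
It fails at once if the robot touches something that stands in the cupboard (contact force between any of the arm, the fingers and jar above 0.5 N or contact force between any of the arm, the fingers and canister above 0.5 N or contact force between any of the arm, the fingers and oil above 0.5 N or contact force between any of the arm, the fingers and coffee above 0.5 N).
It fails at once if something that stands in the cupboard is shifted more than 8 mm (distance of any of jar, canister, oil, coffee from where it was at the start of the episode above 0.008 m).
It fails at once if the pitcher is dropped or banged down (more than 40 N on the cupboard) (contact force between pitcher and cupboard above 40 N).
It fails at once if the rolling pin or the pastry wheel is knocked (moved more than 20 mm) (distance of any of rolling_pin, pastry_wheel from where it was at the start of the episode above 0.02 m).
It also fails if it takes over 70 s, if anything falls off the work surface, if the arm or the gripper's body presses on something with over 40 N, if the wrist force passes 120 N, or if a joint passes its speed limit or range.

ROBOT

A 6-joint arm with a two-finger parallel gripper is mounted at the origin on the work surface. World frame = base frame: x ahead of the robot, y to its left, z up, the work surface at z = 0. Lengths are in m, angles in rad, forces in N, time in s.
With the tool pointing down it reaches from about 0.325 to 0.875 m from the base axis. Payload 4.4 kg.
Tool frame: the origin (TCP) lies midway between the tips of the shut fingers; the grasp point (between the pads) lies 19 mm behind it; z points along the fingers, y is the line along which they close (so a half turn about z gives the same grasp; the last joint's range is limited). The gripper opens to 85 mm and grips with 20 to 120 N. Pads are 22 mm wide; open, the fingers measure 114 mm over their backs; the gripper's body (76 mm by 85 mm) begins 54 mm behind the grasp point. The pads swing forward as they close: fully open they stand 13 mm farther back than shut.
Start: joints at [1.089, 0.207, 1.542, -0, 1.393, -0.15], TCP at [0.187, 0.544, 0.199] pointing down, gripper open.
Joint ranges: [-2.73, 2.73], [-0.86, 2.22], [0.23, 2.46], [-1.11, 4.25], [0.08, 2.63], [-2.82, 2.82]. Speed limits (rad/s): [2.79, 2.79, 3.14, 3.14, 3.14, 3.14].

INTERFACE

Orientations are given as a unit quaternion [x, y, z, w].
In Python, from bench import manip gives the robot as it stands. The module is installed in compiled form; this text tells all that it offers. Calls block until the motion is done:
- manip.move_to(position, orientation): joint-space move of the TCP to a pose.
- manip.move_straight(position, feed=0.15, rot=None, guard=None): straight line of the TCP; rot=None keeps the orientation; feed is the mean speed in m/s. With guard (N) it stops when the force on the tool has changed by that much, and returns True; else False.
- manip.set_joints(angles): joint-space move.
- manip.set_gripper(opening, newtons=None): opening from 0.0 (shut) to 1.0 (fully open); newtons is the grip in N (None keeps the last); returns when the fingers have stopped.
- manip.pause(seconds).
- manip.solve_ik(position, orientation): joint angles nearest the present ones, or None.
- manip.read_state(): the state.
- manip.grab_frame(name): name is "scene" or "top" or "wrist"; returns the picture (384x512x3 uint8, red, green, blue); there is no depth.
- manip.get_calibration(name): a dict with "fov_y" (degrees; the focal length in pixels is half the picture's height over the tangent of half this angle, whatever the lens; pixels are square), "cx", "cy" (the principal point, pixels), "T" (4x4, takes a point from camera to world coordinates). Camera axes: x right, y up, looking along -z (the intrinsics and any distortion apply to the point x, -y, -z); pixel columns grow to the right and rows downward; lengths in m; the calibration is good to about 2 mm. The wrist camera is an equidistant fisheye: a pixel r from the principal point sees the ray r / f radians off the axis. A picture is of the moment at which its call begins: read the wrist's pose just before it. get_calibration takes no time and is no camera call; for the wrist camera it gives the pose at the moment of the call.
A pose or a line that the arm cannot do raises manip.IKError and nothing moves.
- manip.close_job(): hands the job in; it is judged then, once.
The state is a dict: "t": time; "joint_positions": joint angles; "qvel": joint speeds; "joint_torque": joint torques, N m; "position": TCP position; "orientation": TCP orientation; "wrist_force": force on the tool from outside, world axes, zero at the start; "ft_torque": the same for the moment, N m; "width": opening from 0.0 (shut) to 1.0 (fully open); "grasp_force": force on a finger pad.
Only numpy, scipy, OpenCV 4.12 (cv2) and the standard library are available. Lean on these libraries where they do the work, as an engineer would, in place of code of your own. Each camera call takes 0.05 s, during which the arm holds its last target. There are 200 camera calls.

## Working session

There is one attempt and no reset: what is moved stays moved. The work goes in short steps, each a Python script; the robot and the scene stay as the last script left them, time stands still between calls to the robot, and variables do not carry over. Pictures are saved under pics/ and viewed, at most 13 in all, crops included, and the job is handed in when it is done.

```bash
mkdir -p pics; python3 - <<'E'
from bench import manip
import cv2,numpy as np
for n in["scene","top","wrist"]:
    c=manip.get_calibration(n); im=manip.grab_frame(n); cv2.imwrite(f"pics/{n}0.png",im[:,:,::-1])
    print(n,c["fov_y"],c["cx"],c["cy"],{k:v for k,v in c.items() if k not in("fov_y","cx","cy","T")});print(np.round(c["T"],3))
a=cv2.imread("pics/scene0.png");b=cv2.imread("pics/top0.png")
cv2.imwrite("pics/a.png",cv2.resize(a,(800,600)));cv2.imwrite("pics/b.png",cv2.resize(b,(800,600)))
s=manip.read_state();print(s)
E
```

```text
scene 44.17703858972595 252.3609287446967 196.90161400128196 {}
[[ 0.131 -0.741  0.658  1.587]
 [ 0.991  0.097 -0.088 -0.355]
 [ 0.002  0.664  0.748  1.398]
 [ 0.     0.     0.     1.   ]]
top 44.69583332731453 262.63625312148486 183.58833990673486 {}
[[ 0.005  0.995 -0.102  0.366]
 [-1.     0.005 -0.007 -0.214]
 [-0.006  0.102  0.995  1.678]
 [ 0.     0.     0.     1.   ]]
wrist 65.70646984690485 257.73540522745685 189.07500639943368 {}
[[ 0.325 -0.896 -0.304  0.109]
 [ 0.946  0.307  0.107  0.57 ]
 [-0.003 -0.322  0.947  0.371]
 [ 0.     0.     0.     1.   ]]
{'t': 0.15, 'joint_positions': array([ 1.08848958e+00,  2.07250932e-01,  1.54266453e+00, -3.48991552e-05,
        1.39349417e+00, -1.50458121e-01]), 'qvel': array([ 8.59949081e-04, -1.87929764e-03, -2.88348334e-03,  7.22999027e-05,
       -8.38961484e-04, -8.53526486e-04]), 'joint_torque': array([-2.18697974e-04, -3.83516443e+01, -2.92035592e+01, -3.14246881e-04,
        6.64914114e-03, -3.80099459e-05]), 'position': array([0.18701877, 0.54303585, 0.19785904]), 'orientation': array([ 1.65160900e-01,  9.86266217e-01, -8.68744808e-04, -2.66339022e-04]), 'wrist_force': array([-0.61746284,  0.347445  ,  0.63709569]), 'ft_torque': array([ 0.00965422, -0.00888195,  0.04850405]), 'grasp_force': 0.0, 'width': 1.0009443817113175}
```

View pics/a.png

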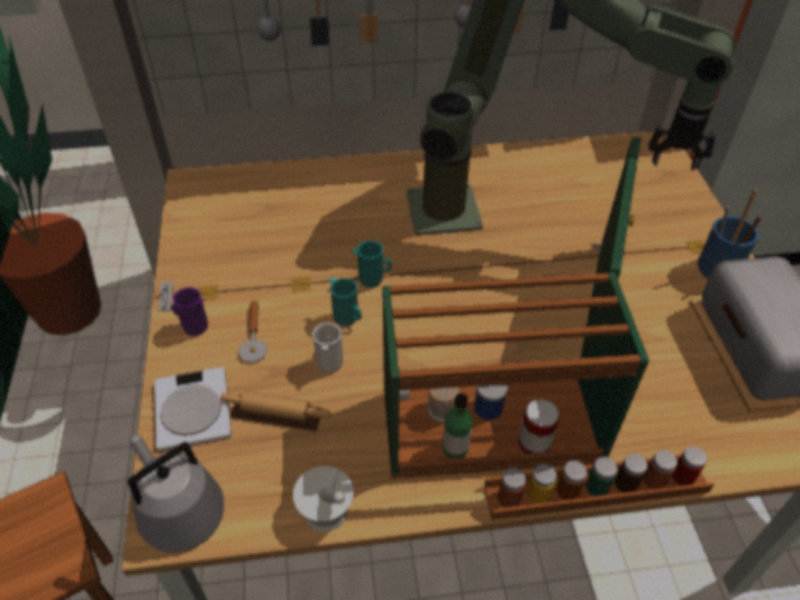

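View pics/b.png

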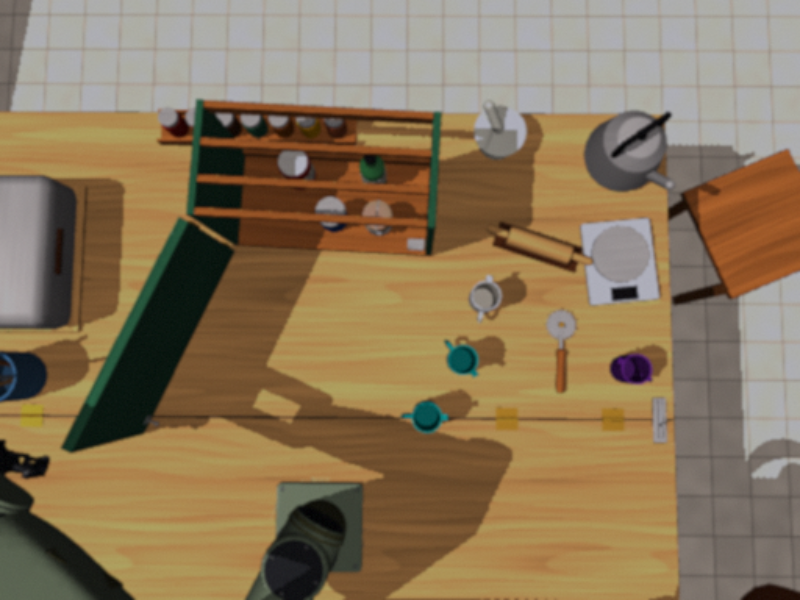

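The scene view shows the white pitcher at (328,348) and the purple and turquoise ones at (190,310), (345,302) and (370,263). Those three are ruled out by colour. The top view (800 px scale) shows the white pitcher at (485,296), the mortar at (500,130), the canister at (330,212) and the jar at (377,215). The row is free to the left of the canister. Next I'll enlarge the pitcher and the cupboard.

```bash
python3 - <<'E'
import cv2,numpy as np
a=cv2.imread("pics/scene0.png");b=cv2.imread("pics/top0.png")
def crop(im,x,y,w,h,f): return cv2.resize(im[y:y+h,x:x+w],None,fx=f,fy=f,interpolation=cv2.INTER_CUBIC)
p1=crop(a,185,190,50,60,8);p2=crop(b,285,160,50,60,8)
cv2.imwrite("pics/c1.png",np.hstack([p1,p2]))
cv2.imwrite("pics/c2.png",np.vstack([crop(b,110,60,180,110,4)[:300*2-160],crop(a,240,170,180,1,4)]))
E
```

```text
(no output)
```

View pics/c1.png

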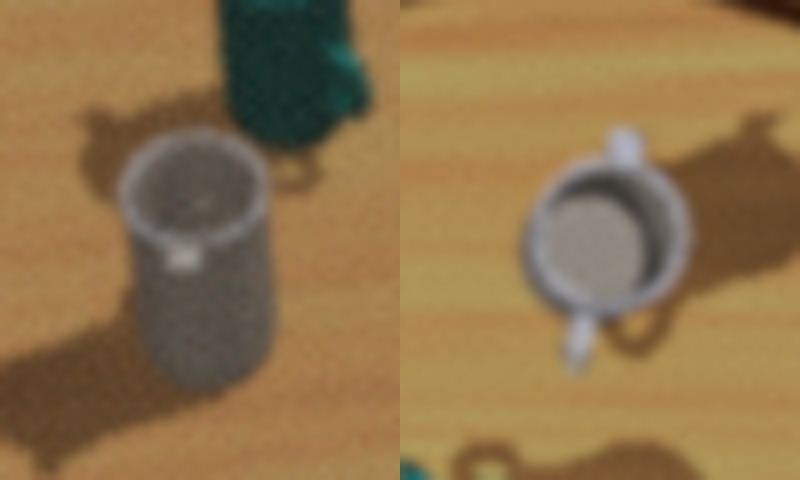

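View pics/c2.png

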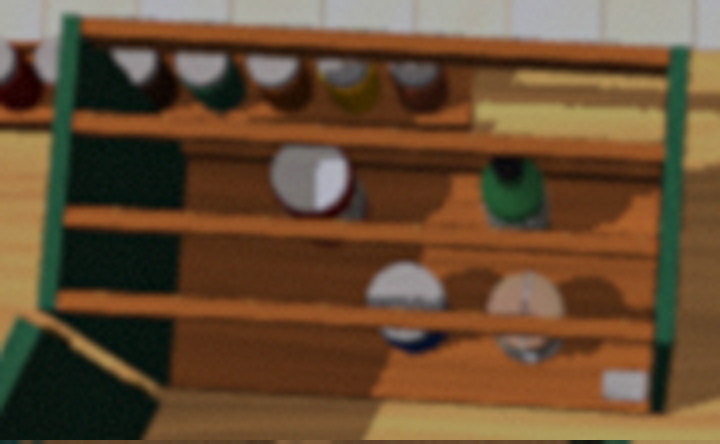

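The crops confirm the white pitcher. Its spout at top-view (313,177) points away from the robot and its handle at (307,206) points towards the robot. The canister, jar and catch are on the right, so the free place is left of the canister. Next step: measure from both views.

```bash
cat > h.py <<'E'
import numpy as np,cv2
from scipy.spatial.transform import Rotation as R
from bench import manip
def ray(n,u,v,c=None):
    c=c or manip.get_calibration(n);T=np.array(c["T"]);f=192/np.tan(np.radians(c["fov_y"]/2))
    x,y=u-c["cx"],v-c["cy"]
    if n=="wrist":
        r=np.hypot(x,y);th=r/f;s=np.sin(th)/max(r,1e-9);d=np.array([x*s,-y*s,-np.cos(th)])
    else: d=np.array([x/f,-y/f,-1.])
    d=T[:3,:3]@d;return T[:3,3],d/np.linalg.norm(d)
def onz(n,u,v,z,c=None):
    o,d=ray(n,u,v,c);return o+d*(z-o[2])/d[2]
def tri(r1,r2):
    (o1,d1),(o2,d2)=r1,r2
    s=np.linalg.lstsq(np.c_[d1,-d2],o2-o1,rcond=None)[0]
    p,q=o1+d1*s[0],o2+d2*s[1];return (p+q)/2,np.linalg.norm(p-q)
E
python3 - <<'E'
from h import *
np.set_printoptions(precision=4,suppress=True)
a=cv2.imread("pics/scene0.png");b=cv2.imread("pics/top0.png")
hb=cv2.cvtColor(b,cv2.COLOR_BGR2HSV);ha=cv2.cvtColor(a,cv2.COLOR_BGR2HSV)
def big(m,k=1): 
    cs,_=cv2.findContours(m.astype(np.uint8),cv2.RETR_EXTERNAL,cv2.CHAIN_APPROX_NONE);return sorted(cs,key=cv2.contourArea)[::-1][:k]
def sub(h,x,y,w,hh,f):
    m=np.zeros(h.shape[:2],np.uint8);m[y:y+hh,x:x+w]=f(h[y:y+hh,x:x+w]);return m
# pitcher
mt=sub(hb,290,168,45,42,lambda q:(q[...,1]<75)&(q[...,2]>85))
ct=big(mt)[0];print("pitcher top",cv2.boundingRect(ct),cv2.contourArea(ct))
op=cv2.morphologyEx(mt,cv2.MORPH_OPEN,cv2.getStructuringElement(2,(11,11)))
et=cv2.fitEllipse(big(op)[0]);print(et)
res=np.argwhere((mt>0)&(op==0))[:,::-1];
print("tips: top row",ct[ct[:,0,1].argmin()][0],"bottom",ct[ct[:,0,1].argmax()][0])
ms=sub(ha,190,195,45,50,lambda q:(q[...,1]<75))
cs=big(ms)[0];print("pitcher scene",cv2.boundingRect(cs))
for r in range(200,242,3):
    xs=np.flatnonzero(ms[r]);print(r,(xs.min(),xs.max()) if len(xs) else None,end=' ')
print()
# cupboard green tops
mg=sub(hb,110,55,190,120,lambda q:(q[...,0]>60)&(q[...,0]<95)&(q[...,1]>90)&(q[...,2]>60))
for c in big(mg,5):
    print("green",cv2.contourArea(c),cv2.boxPoints(cv2.minAreaRect(c)).round(1).tolist())
# canister/jar lids etc (top)
ml=sub(hb,170,90,85,65,lambda q:(q[...,1]<90)&(q[...,2]>90))
for c in big(ml,6): print("lid",cv2.contourArea(c),cv2.boundingRect(c))
# knob/door
E
```

```text
pitcher top (300, 176, 22, 30) 345.0
((308.0505676269531, 191.63226318359375), (14.492568969726562, 15.989073753356934), 147.3240966796875)
tips: top row [311 176] bottom [306 205]
pitcher scene (200, 195, 20, 43)
200 (np.int64(213), np.int64(230)) 203 (np.int64(214), np.int64(230)) 206 (np.int64(209), np.int64(225)) 209 (np.int64(202), np.int64(217)) 212 (np.int64(200), np.int64(218)) 215 (np.int64(200), np.int64(217)) 218 (np.int64(201), np.int64(217)) 221 (np.int64(202), np.int64(217)) 224 (np.int64(203), np.int64(218)) 227 (np.int64(202), np.int64(218)) 230 (np.int64(203), np.int64(218)) 233 (np.int64(204), np.int64(217)) 236 (np.int64(206), np.int64(214)) 239 None 
green 189.0 [[273.5, 144.89999389648438], [277.29998779296875, 71.9000015258789], [281.29998779296875, 72.0999984741211], [277.6000061035156, 145.10000610351562]]
green 168.5 [[119.0999984741211, 135.8000030517578], [125.4000015258789, 63.900001525878906], [129.39999389648438, 64.19999694824219], [123.0999984741211, 136.1999969482422]]
green 71.5 [[105.5999984741211, 157.8000030517578], [114.4000015258789, 140.1999969482422], [119.19999694824219, 142.60000610351562], [110.4000015258789, 160.1999969482422]]
green 68.0 [[227.8000030517578, 111.0999984741211], [231.10000610351562, 102.69999694824219], [243.60000610351562, 107.5999984741211], [240.1999969482422, 116.0999984741211]]
lid 229.5 (178, 96, 19, 17)
lid 147.5 (202, 125, 19, 12)
lid 82.5 (233, 128, 17, 10)
lid 23.5 (235, 144, 9, 7)
lid 13.5 (206, 142, 9, 3)
lid 0.0 (232, 114, 1, 2)
```

```bash
python3 - <<'E'
from h import *
np.set_printoptions(precision=4,suppress=True)
p,e=tri(ray("top",311.5,189.6),ray("scene",209.1,213.5));print("rim",p,e)
for z in(.1,.112):print(onz("top",311.5,189.6,z),onz("scene",209.1,213.5,z))
print("spout",onz("top",313.1,177.5,.108),"handle",onz("top",307.3,206.3,.05))
z=.36
C={"RB":(279.3,72),"RF":(275.5,145),"LB":(127.4,64),"LF":(121.1,136)}
P={k:onz("top",*v,z)[:2] for k,v in C.items()};print(P)
for i,j in(("RB","RF"),("LB","LF"),("RB","LB"),("RF","LF")):
    d=P[i]-P[j];print(i,j,np.linalg.norm(d),np.degrees(np.arctan2(d[1],d[0])))
ctr=sum(P.values())/4;print(ctr)
# scene right-wall/left-wall top corners: from a.png /1.5625
for k,(u,v) in {"RF":(386,290),"RB":(395,389),"LF":(622,273),"LB":(640,356)}.items():
    print(k,*tri(ray("top",*C[k]),ray("scene",u/1.5625,v/1.5625)))
print("canister",onz("top",110+405/4,60+297/4,.104),"jar",onz("top",110+526/4,60+305/4,.113),"coffee",onz("top",110+312/4,60+180/4,.138))
print("catch",onz("top",110+625/4,60+385/4,.041),"floorfront",onz("top",110+655/4,60+410/4,.018),onz("top",110+170/4,60+385/4,.018))
print("door free",onz("top",66/1.5625,448/1.5625,.358),"hinge", onz("top",183/1.5625,222/1.5625,.358))
E
```

```text
rim [ 0.5075 -0.3664  0.1054] 0.004165134630191994
[ 0.5078 -0.369   0.1   ] [ 0.5033 -0.3644  0.1   ]
[ 0.5067 -0.3678  0.112 ] [ 0.5133 -0.3643  0.112 ]
spout [ 0.5481 -0.3738  0.108 ] handle [ 0.4538 -0.359   0.05  ]
{'RB': array([ 0.8271, -0.2518]), 'RF': array([ 0.6119, -0.2412]), 'LB': array([0.8498, 0.1914]), 'LF': array([0.6363, 0.2021])}
RB RF 0.2154151290936819 -2.7942674285517795
LB LF 0.21373437166602594 -2.86273456641916
RB LB 0.44376414940982856 -92.92797300441893
RF LF 0.44402665825084014 -93.14479527596094
[ 0.7313 -0.0249]
RF [ 0.6145 -0.2411  0.3467] 0.0009387708200756078
RB [ 0.8375 -0.2526  0.3302] 1.2413833705248399e-05
LF [0.6396 0.2133 0.3566] 0.019663376939258476
LB [0.8471 0.1867 0.3644] 0.006680261166779776
canister [ 0.6962 -0.0263  0.104 ] jar [ 0.6878 -0.1306  0.113 ] coffee [0.7891 0.0498 0.138 ]
catch [ 0.631  -0.2152  0.041 ] floorfront [ 0.6121 -0.2422  0.018 ] [0.6329 0.1942 0.018 ]
door free [0.2094 0.4074 0.358 ] hinge [0.6189 0.2135 0.358 ]
```

```bash
cat >> h.py <<'E'
CY=np.radians(-2.93);CC=np.array([.7315,-.025,0.])
def cup(x,y,z):
    c,s=np.cos(CY),np.sin(CY);return CC+np.array([c*x-s*y,s*x+c*y,z])
def uncup(p):
    c,s=np.cos(CY),np.sin(CY);d=np.asarray(p)-CC;return np.array([c*d[0]+s*d[1],-s*d[0]+c*d[1],d[2]])
def tq(yaw,tilt,flip):
    """tool z = heading yaw, pitched tilt below horizontal; y horizontal"""
    z=np.array([np.cos(yaw)*np.cos(tilt),np.sin(yaw)*np.cos(tilt),-np.sin(tilt)])
    y=np.array([-np.sin(yaw),np.cos(yaw),0])*(-1 if flip else 1)
    return R.from_matrix(np.c_[np.cross(y,z),y,z]).as_quat(),z
E
python3 - <<'E'
from h import *
np.set_printoptions(precision=2,suppress=True)
for t in(40,50,60):
  for fl in(0,1):
    q,z=tq(np.radians(-9),np.radians(t),fl);pk=np.array([.507,-.367,.08])
    q2,z2=tq(CY,np.radians(t),fl);pl=cup(-.036,.128,.098)
    for nm,p in(("pick",manip.solve_ik(pk+.019*z,q)),("pre",manip.solve_ik(pk-.12*z,q)),("place",manip.solve_ik(pl+.019*z2,q2)),("ret",manip.solve_ik(cup(-.30,.128,.15),q2))):print(t,fl,nm,p)
for p in((.187,.544,.5),(.38,-.3,.42),(.44,-.42,.36)):
    q,z=tq(np.arctan2(p[1],p[0]),np.pi/2-.01,0);print(manip.solve_ik(p,q),manip.solve_ik(p,tq(np.arctan2(p[1],p[0]),np.pi/2-.01,1)[0]))
E
```

```text
40 0 pick [-1.11  0.29  2.09  1.38  0.69  2.65]
40 0 pre None
40 0 place None
40 0 ret None
40 1 pick [-1.11  0.29  2.09  1.38  0.69 -0.49]
40 1 pre [-1.37 -0.06  2.22  1.08  0.95 -0.29]
40 1 place None
40 1 ret None
50 0 pick None
50 0 pre None
50 0 place [ 0.06  0.32  1.87 -0.27  0.27 -1.23]
50 0 ret [ 0.19 -0.43  2.4  -0.32  0.51 -1.1 ]
50 1 pick [-1.04  0.25  2.01  0.98  0.64 -0.06]
50 1 pre [-1.22 -0.09  2.1   0.79  0.92  0.08]
50 1 place [ 0.06  0.32  1.87 -0.27  0.27  1.91]
50 1 ret [ 0.19 -0.43  2.4  -0.32  0.51  2.04]
60 0 pick [-0.96  0.26  1.91  0.6   0.69 -2.79]
60 0 pre [-1.08 -0.04  1.95  0.5   0.97 -2.72]
60 0 place [ 0.05  0.34  1.74 -0.1   0.54 -1.4 ]
60 0 ret [ 0.15 -0.35  2.27 -0.15  0.72 -1.28]
60 1 pick [-0.96  0.26  1.91  0.6   0.69  0.35]
60 1 pre [-1.08 -0.04  1.95  0.5   0.97  0.42]
60 1 place [ 0.05  0.34  1.74 -0.1   0.54  1.74]
60 1 ret [ 0.15 -0.35  2.27 -0.15  0.72  1.86]
[ 1.09  0.16  1.    0.    1.98 -1.72] [1.09 0.16 1.   0.   1.98 1.42]
[-0.85 -0.08  1.4   0.    1.81 -1.75] [-0.85 -0.08  1.4   0.    1.81  1.39]
[-0.91  0.2   1.22  0.    1.71 -1.71] [-0.91  0.2   1.22  0.    1.71  1.43]
```

```bash
python3 - <<'E'
from h import *
s=manip.read_state();p=s["position"]
manip.move_straight([p[0],p[1],.5],feed=.3)
for i,(x,y,z) in enumerate(((.42,-.30,.40),(.40,-.42,.36))):
    manip.move_to([x,y,z],tq(-.6,np.pi/2-.2,1)[0]);manip.pause(.3)
    c=manip.get_calibration("wrist");im=manip.grab_frame("wrist")
    cv2.imwrite(f"pics/w{i}.png",im[:,:,::-1]);np.savez(f"w{i}.npz",T=c["T"])
print(manip.read_state()["t"])
cv2.imwrite("pics/w01.png",np.vstack([cv2.imread("pics/w0.png")[84:],cv2.imread("pics/w1.png")[84:]]))
E
```

```text
5.6333
```

View pics/w01.png

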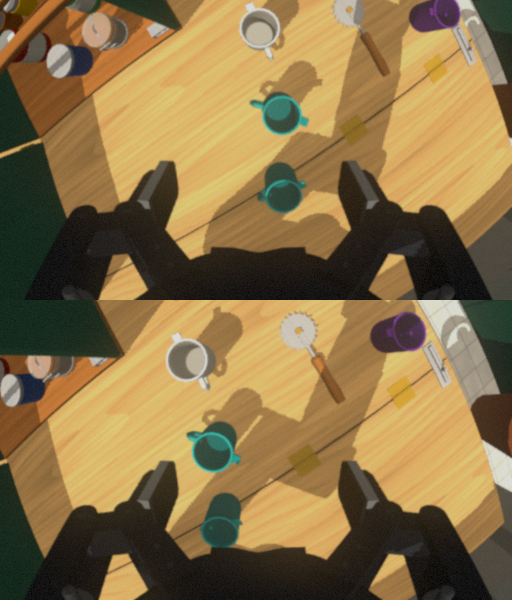

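The wrist views show the white pitcher's rim at (260,112) in the first and (188,144) in the second. The canister and jar are upper left, and the nearer turquoise pitcher is about 90 px below the white one. Next I'll fit the rim in both and triangulate.

```bash
python3 - <<'E'
from h import *
np.set_printoptions(precision=4,suppress=True)
c0=manip.get_calibration("wrist");E=[];out=[]
for i,(x,y) in enumerate(((260,112),(188,144))):
    im=cv2.imread(f"pics/w{i}.png");h=cv2.cvtColor(im,cv2.COLOR_BGR2HSV)
    m=np.zeros(h.shape[:2],np.uint8);w=34
    sl=np.s_[y-w:y+w,x-w:x+w];m[sl]=((h[sl][...,1]<80)&(h[sl][...,2]>70))
    n,l,st,ce=cv2.connectedComponentsWithStats(m);k=st[1:,4].argmax()+1;m=(l==k).astype(np.uint8)
    cs,_=cv2.findContours(m,cv2.RETR_EXTERNAL,cv2.CHAIN_APPROX_NONE);f=np.zeros_like(m);cv2.drawContours(f,cs,-1,1,-1)
    o=cv2.morphologyEx(f,cv2.MORPH_OPEN,cv2.getStructuringElement(cv2.MORPH_ELLIPSE,(23,23)))
    cs,_=cv2.findContours(o,cv2.RETR_EXTERNAL,cv2.CHAIN_APPROX_NONE);e=cv2.fitEllipse(max(cs,key=cv2.contourArea));E.append(e);print(e)
    r=f&(1-cv2.dilate(o,np.ones((3,3))));n,l,st,ce=cv2.connectedComponentsWithStats(r)
    print([(st[j,4],ce[j].round(1).tolist()) for j in range(1,n) if st[j,4]>4])
    v=cv2.cvtColor(f*90,cv2.COLOR_GRAY2BGR)//2+im//2;cv2.ellipse(v,e,(0,0,255),1);out.append(cv2.resize(v[sl],(400,400),interpolation=cv2.INTER_CUBIC))
cv2.imwrite("pics/fit.png",np.hstack(out))
C=[dict(c0,T=np.load(f"w{i}.npz")["T"]) for i in(0,1)]
print(tri(ray("wrist",*E[0][0],C[0]),ray("wrist",*E[1][0],C[1])))
for i in(0,1):print(onz("wrist",*E[i][0],.112,C[i]))
E
```

```text
((259.1865539550781, 112.05838012695312), (40.17630386352539, 40.98759078979492), 176.99098205566406)
[(np.int32(50), [249.3, 89.3]), (np.int32(62), [268.8, 138.1])]
((189.11573791503906, 143.79913330078125), (42.445777893066406, 48.86100387573242), 98.98283386230469)
[(np.int32(51), [175.8, 119.5]), (np.int32(90), [204.2, 168.1])]
(array([ 0.5105, -0.365 ,  0.091 ]), np.float64(0.0014144813025516166))
[ 0.509  -0.3635  0.112 ]
[ 0.5066 -0.3686  0.112 ]
```

View pics/fit.png

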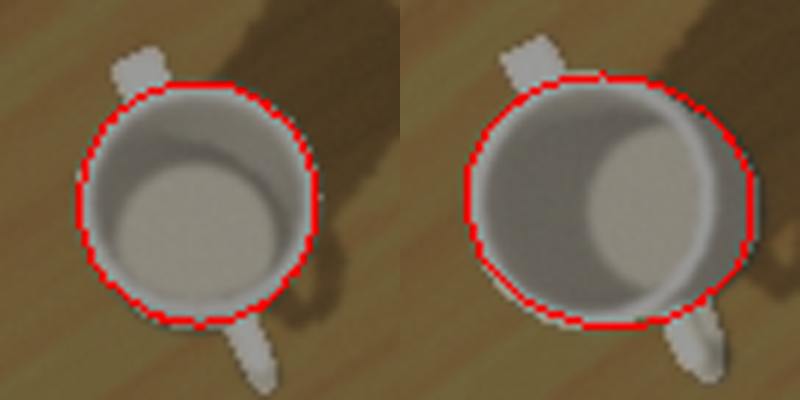

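The fit is good in the first view. In the second it swallowed some of the body's side, and the true rim centre there is about (186.5,144.2). I'll recompute, then grasp.

```bash
python3 - <<'E'
from h import *
np.set_printoptions(precision=4,suppress=True)
c0=manip.get_calibration("wrist")
C=[dict(c0,T=np.load(f"w{i}.npz")["T"]) for i in(0,1)]
a,b=(259.0,112.0),(186.5,144.2)
print(tri(ray("wrist",*a,C[0]),ray("wrist",*b,C[1])))
P=[onz("wrist",*a,.112,C[0]),onz("wrist",*b,.112,C[1])];print(P)
for i,(s,h) in enumerate((((249.3,89.3),(268.8,138.1)),((175.8,119.5),(204.2,168.1)))):
    S=onz("wrist",*s,.106,C[i]);d=S-P[i];H=onz("wrist",*h,.06,C[i]);e=P[i]-H;print(d,np.degrees(np.arctan2(d[1],d[0])),e,np.degrees(np.arctan2(e[1],e[0])))
E
```

```text
(array([ 0.5097, -0.3638,  0.1053]), np.float64(0.00047289006552445403))
[array([ 0.5093, -0.3633,  0.112 ]), array([ 0.5084, -0.365 ,  0.112 ])]
[ 0.0407 -0.0088 -0.006 ] -12.208087698019915 [ 0.0427 -0.0079  0.052 ] -10.483284941717907
[ 0.0421 -0.0064 -0.006 ] -8.663853160992424 [ 0.0418 -0.0076  0.052 ] -10.322483406236556
```

```bash
python3 - <<'E'
from h import *
np.set_printoptions(precision=3,suppress=True)
q,z=tq(np.radians(-10.3),np.radians(55),1)
g=np.array([.509,-.3643,.082])+.026*z
manip.set_gripper(1.0)
manip.move_to(g-.16*z,q)
print(manip.move_straight(g,feed=.1,guard=8))
s=manip.read_state();print(s["position"]-g,s["wrist_force"])
manip.set_gripper(0.0,40);manip.pause(.2)
s=manip.read_state();print(s["width"],s["grasp_force"],s["wrist_force"],s["t"])
manip.move_straight(g+[0,0,.02],feed=.05)
s=manip.read_state();print(s["width"],s["grasp_force"],s["wrist_force"],s["t"])
manip.move_straight(g+[0,0,.16],feed=.15);manip.pause(.2)
cv2.imwrite("pics/g_s.png",manip.grab_frame("scene")[:,:,::-1]);cv2.imwrite("pics/g_w.png",manip.grab_frame("wrist")[:,:,::-1])
s=manip.read_state();print(s["width"],s["grasp_force"],s["wrist_force"],s["position"],s["t"])
a=cv2.imread("pics/g_s.png")[130:330,130:330];b=cv2.imread("pics/g_w.png")
cv2.imwrite("pics/g.png",np.hstack([cv2.resize(a,(384,384)),b])[:,:800])
E
```

```text
False
[ 0.    -0.     0.001] [-0.355  0.938 -0.179]
0.7196937568324566 42.33870327472687 [-2.692  1.226  5.687] 8.9917
0.7155179342978705 43.894495368003845 [-0.017 -0.132 -4.256] 9.5417
0.7146403246956711 43.95187497138977 [-0.419  1.038 -3.181] [ 0.523 -0.367  0.22 ] 10.925
```

View pics/g.png

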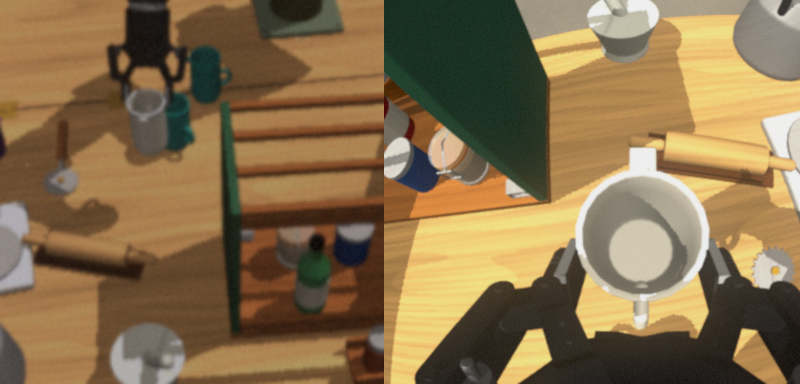

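The pitcher is held upright, spout up in the image at (643,160) and the handle between the fingers. Now I'll carry it to the cupboard front.

```bash
python3 - <<'E'
from h import *
np.set_printoptions(precision=3,suppress=True)
q,z=tq(CY,np.radians(55),1)
off=.026*z; off[2]=.0607
pre=cup(-.28,.128,.10)+off
s=manip.read_state()
manip.move_straight([pre[0],pre[1],.22],feed=.2,rot=q)
manip.move_straight(pre,feed=.12);manip.pause(.2)
cv2.imwrite("pics/p_t.png",manip.grab_frame("top")[:,:,::-1]);cv2.imwrite("pics/p_w.png",manip.grab_frame("wrist")[:,:,::-1])
s=manip.read_state();print(s["width"],s["grasp_force"],s["wrist_force"],s["position"]-pre,s["joint_positions"],s["t"])
for x in(-.2,-.12,-.036):
  for zz in(.018,.04):print(manip.solve_ik(cup(x,.128,zz)+off,q))
a=cv2.imread("pics/p_t.png")[50:300,100:300];b=cv2.imread("pics/p_w.png")
cv2.imwrite("pics/p.png",np.hstack([cv2.resize(a,(288,384)),b])[:,:800])
E
```

```text
0.7155167983200889 44.056938886642456 [-0.927 -0.73  -3.68 ] [0.001 0.    0.001] [ 0.143 -0.32   2.259 -0.195  0.608  1.892] 14.45
[ 0.101  0.041  2.167 -0.265  0.338  1.947]
[ 0.101 -0.007  2.155 -0.227  0.397  1.905]
[ 0.074  0.193  1.993 -0.207  0.356  1.867]
[ 0.074  0.152  1.982 -0.182  0.406  1.84 ]
[ 0.054  0.34   1.797 -0.155  0.4    1.799]
[ 0.054  0.305  1.788 -0.14   0.445  1.783]
```

View pics/p.png

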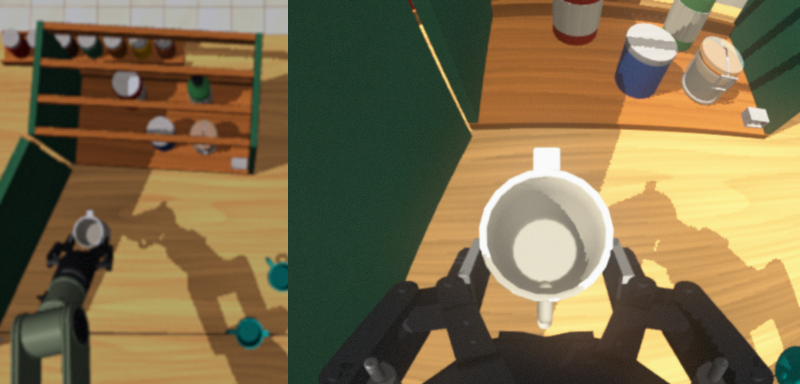

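The space ahead is clear. The canister (645,60) and coffee can (577,20) stand right of the path, and the left wall is well off. I'll cross-check their feet by ray, insert the pitcher and set it down.

```bash
python3 - <<'E'
from h import *
np.set_printoptions(precision=3,suppress=True)
q,z=tq(CY,np.radians(55),1)
off=.026*z; off[2]=.0607
can=uncup(onz("wrist",355,97,.018));cof=uncup(onz("wrist",289,44,.018));edge=uncup(onz("wrist",185,131,.018))
print("canister front",can,"coffee front",cof,"floor edge left",edge)
assert can[1]<.06 and cof[0]>-.005 and abs(edge[0]+.11)<.012
X=-.036
manip.move_straight(cup(-.20,.128,.045)+off,feed=.12)
print(manip.move_straight(cup(X,.128,.040)+off,feed=.1,guard=6))
cv2.imwrite("pics/i_w.png",manip.grab_frame("wrist")[:,:,::-1])
s=manip.read_state();print(s["position"]-cup(X,.128,.040)-off,s["wrist_force"],s["t"])
f0=s["wrist_force"][2]
print(manip.move_straight(cup(X,.128,.024)+off,feed=.04,guard=5))
hit=manip.move_straight(cup(X,.128,.012)+off,feed=.012,guard=3)
s=manip.read_state();print(hit,uncup(s["position"]-off),s["wrist_force"],s["t"])
E
```

```text
canister front [-0.067 -0.007  0.018] coffee front [0.028 0.081 0.018] floor edge left [-0.122  0.221  0.018]Traceback (most recent call last):
  File "<stdin>", line 7, in <module>
AssertionError
```

The canister and coffee feet agree with the earlier estimate. The "edge" pixel I picked was the hinge corner (y=0.221), not the floor's front edge. I'll check a mid-edge pixel instead.

```bash
python3 - <<'E'
from h import *
np.set_printoptions(precision=3,suppress=True)
im=cv2.imread("pics/p_w.png");h=cv2.cvtColor(im,cv2.COLOR_BGR2HSV)
for u in(215,240,300):
    g=im[110:145,u-1:u+2].mean(1).sum(1);v=110+np.abs(np.diff(cv2.GaussianBlur(g[:,None],(1,5),0)[:,0])).argmax();print(u,v,uncup(onz("wrist",u,v,.018)),uncup(onz("wrist",u,v,0)),end='; ')
q,z=tq(CY,np.radians(55),1)
off=.026*z; off[2]=.0607
e=uncup(onz("wrist",240,126,.018))[0];print(e)
assert abs(e+.11)<.014
X=-.036
manip.move_straight(cup(-.20,.128,.045)+off,feed=.12)
print(manip.move_straight(cup(X,.128,.040)+off,feed=.1,guard=6))
cv2.imwrite("pics/i_w.png",manip.grab_frame("wrist")[:,:,::-1])
s=manip.read_state();print(s["position"]-cup(X,.128,.040)-off,s["wrist_force"],s["t"])
print(manip.move_straight(cup(X,.128,.024)+off,feed=.04,guard=5))
hit=manip.move_straight(cup(X,.128,.012)+off,feed=.012,guard=3)
s=manip.read_state();print(hit,uncup(s["position"]-off),s["wrist_force"],s["t"])
E
```

```text
215 128 [-0.119  0.182  0.018] [-0.109  0.185  0.   ]; 240 127 [-0.118  0.15   0.018] [-0.108  0.152  0.   ]; 300 128 [-0.119  0.074  0.018] [-0.109  0.071  0.   ]; -0.11660431802153765
False
[-0.001  0.    -0.   ] [-0.72  -0.012 -2.861] 17.25
False
True [-0.036  0.128  0.019] [-1.372  0.516  6.259] 18.3667
```

It touched down at 19 mm with light force, and the edge pixel matches the board's foot (x=-0.109). Now I'll release it, back out and check.

```bash
python3 - <<'E'
from h import *
np.set_printoptions(precision=3,suppress=True)
manip.set_gripper(.93,20);manip.pause(.3)
s=manip.read_state();p=s["position"];print(s["width"],s["grasp_force"],s["wrist_force"],s["t"])
ex=np.array([np.cos(CY),np.sin(CY),0])
print(manip.move_straight(p-.16*ex+[0,0,.012],feed=.08,guard=5))
manip.move_straight(p-.27*ex+[0,0,.06],feed=.15)
manip.pause(.2)
cv2.imwrite("pics/r_w.png",manip.grab_frame("wrist")[:,:,::-1]);cv2.imwrite("pics/r_t.png",manip.grab_frame("top")[:,:,::-1])
s=manip.read_state();print(s["position"],s["wrist_force"],s["t"])
a=cv2.imread("pics/r_t.png")[50:300,100:300];b=cv2.imread("pics/r_w.png")
cv2.imwrite("pics/r.png",np.hstack([cv2.resize(a,(288,384)),b])[:,:800])
E
```

```text
0.9356613270040138 0.0 [ 0.475  0.254 -0.055] 18.9917
False
[0.445 0.117 0.136] [0.166 0.011 0.06 ] 22.4
```

View pics/r.png

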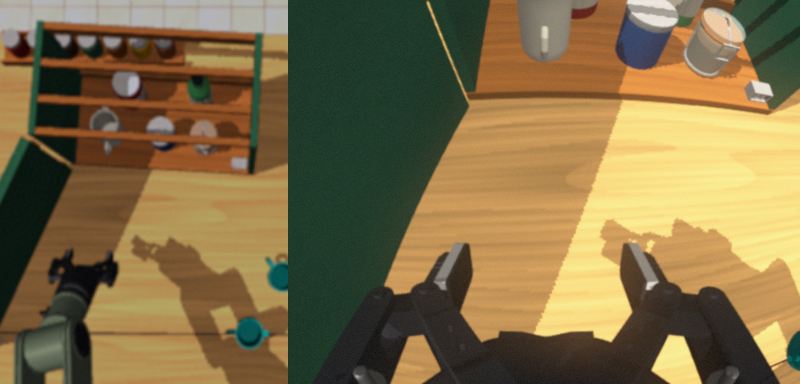

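The pitcher stands upright in the front row, handle facing out at wrist-view (545,45), well clear of the canister and wall. Now the door: over its top to the outer face, then push along the arc.

```bash
cat >> h.py <<'E'
Hc=np.array([-.119,.232])
def door(a,r,gap,z):
    d=np.array([-np.sin(a),-np.cos(a)]);n=np.array([-np.cos(a),np.sin(a)])
    p=cup(*(Hc+r*d+(.009+gap)*n),z)
    yaw=np.arctan2(-n[1],-n[0])+CY   # heading into the door
    return p,yaw
E
python3 - <<'E'
from h import *
np.set_printoptions(precision=2,suppress=True)
for fl in(0,1):
  for a in(1.96,1.57,1.2,.8,.4,0.):
    p,y=door(a,.3,.02,.305);print(fl,a,p,manip.solve_ik(p,tq(y,np.pi/2-1e-3,fl)[0]),end='\n')
  p,y=door(1.96,.3,.09,.50);print(p,manip.solve_ik(p,tq(y,np.pi/2-1e-3,fl)[0]))
s=manip.read_state();p=s["position"];print(manip.solve_ik([p[0]-.05,p[1],.5],tq(CY,np.pi/2-1e-3,1)[0]))
E
```

```text
0 1.96 [0.37 0.37 0.3 ] [ 0.62  0.02  1.53 -0.    1.59  1.06]
0 1.57 [0.33 0.26 0.3 ] [ 0.46 -0.21  1.74 -0.    1.61  0.51]
0 1.2 [0.33 0.15 0.3 ] [ 0.18 -0.35  1.84 -0.    1.64 -0.14]
0 0.8 [0.38 0.04 0.3 ] [-0.13 -0.3   1.81 -0.    1.63 -0.85]
0 0.4 [ 0.47 -0.04  0.3 ] [-0.28 -0.09  1.64 -0.    1.59 -1.4 ]
0 0.0 [ 0.58 -0.09  0.3 ] [-0.29  0.17  1.37  0.    1.6  -1.81]
[0.4  0.43 0.5 ] [ 0.68  0.19  0.96 -0.    1.99  1.12]
1 1.96 [0.37 0.37 0.3 ] [ 0.62  0.02  1.53 -0.    1.59 -2.08]
1 1.57 [0.33 0.26 0.3 ] [ 0.46 -0.21  1.74 -0.    1.61 -2.63]
1 1.2 [0.33 0.15 0.3 ] None
1 0.8 [0.38 0.04 0.3 ] [-0.13 -0.3   1.81 -0.    1.63  2.29]
1 0.4 [ 0.47 -0.04  0.3 ] [-0.28 -0.09  1.64 -0.    1.59  1.74]
1 0.0 [ 0.58 -0.09  0.3 ] [-0.29  0.17  1.37  0.    1.6   1.33]
[0.4  0.43 0.5 ] [ 0.68  0.19  0.96 -0.    1.99 -2.02]
[ 0.08 -0.2   1.35 -0.    1.99  1.7 ]
```

```bash
python3 - <<'E'
from h import *
np.set_printoptions(precision=3,suppress=True)
V=np.pi/2-1e-3
manip.set_gripper(0.0,20)
s=manip.read_state();p=s["position"]
manip.move_straight([p[0]-.05,p[1],.5],feed=.25)
P,y=door(1.96,.3,.08,.50);manip.move_to(P,tq(y,V,0)[0])
P,y=door(1.96,.3,.08,.305);print(manip.move_straight(P,feed=.15,guard=8),manip.read_state()["t"])
for a in np.r_[1.96,np.arange(1.85,.08,-.12),.08]:
    P,y=door(a,.3,.012,.305);manip.move_straight(P,feed=.15,rot=tq(y,V,0)[0])
    print(round(a,2),manip.read_state()["wrist_force"].round(1),end=' ')
manip.pause(.1);cv2.imwrite("pics/d_t.png",manip.grab_frame("top")[:,:,::-1]);cv2.imwrite("pics/d_s.png",manip.grab_frame("scene")[:,:,::-1])
print(manip.read_state()["t"])
a=cv2.imread("pics/d_t.png")[40:300,80:300];b=cv2.imread("pics/d_s.png")[80:320,210:450]
cv2.imwrite("pics/d.png",np.hstack([cv2.resize(a,(325,384)),cv2.resize(b,(384,384))]))
E
```

```text
False 27.35
1.96 [ 0.8 -0.3  0.7] 1.85 [-0.6 -0.6 -0.1] 1.73 [ 0.2  0.8 -0.1] 1.61 [-0.9  0.1 -0.8] 1.49 [-0.5  0.7  0.9] 1.37 [ 0.7  0.2 -0.2] 1.25 [-0.5 -0.9  0.4] 1.13 [0.  0.1 0.6] 1.01 [ 0.7 -0.2 -0.2] 0.89 [ 0.2 -0.3 -0.3] 0.77 [ 0.  -0.4  0.2] 0.65 [ 0.1 -0.4 -0.1] 0.53 [-0.7 -0.  -0.6] 0.41 [ 0.3 -0.2  0. ] 0.29 [-0.6  0.3  0.2] 0.17 [ 0.1 -0.4  0.1] 0.08 [-0.  -0.1  0.1] 34.3333
```

View pics/d.png

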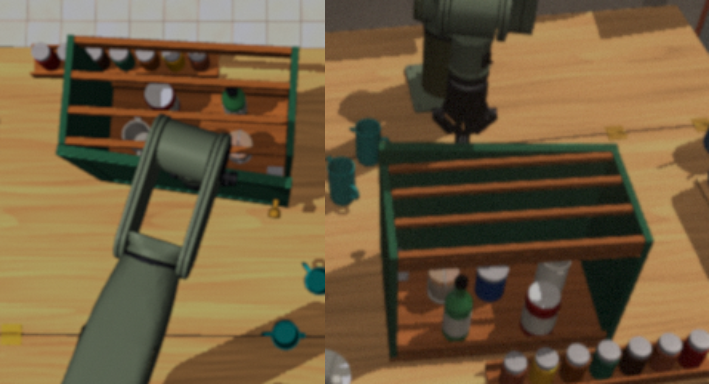

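The door followed and is almost shut, and everything inside stands as before. Final push:

```bash
python3 - <<'E'
from h import *
np.set_printoptions(precision=3,suppress=True)
V=np.pi/2-1e-3
for a in(.05,.03,.02,.01,0.,-.01,-.02,-.03,-.04,-.05):
    P,y=door(a,.3,.012,.305);h=manip.move_straight(P,feed=.03,rot=tq(y,V,0)[0],guard=28)
    f=manip.read_state()["wrist_force"];print(a,h,f)
    if h or f[0]<-26:break
s=manip.read_state();print(uncup(s["position"]),s["t"])
ex=np.array([np.cos(CY),np.sin(CY),0])
manip.move_straight(s["position"]-.12*ex,feed=.15)
q=manip.read_state()["joint_positions"];q[0]+=1.1;manip.set_joints(q)
cv2.imwrite("pics/e_t.png",manip.grab_frame("top")[:,:,::-1]);cv2.imwrite("pics/e_s.png",manip.grab_frame("scene")[:,:,::-1])
print(manip.read_state()["t"])
a=cv2.imread("pics/e_t.png")[40:200,100:300];b=cv2.imread("pics/e_s.png")[150:320,230:430]
cv2.imwrite("pics/e.png",np.hstack([cv2.resize(a,(420,384)),cv2.resize(b,(380,384))]))
E
```

```text
0.05 False [-0.364 -0.183 -0.606]
0.03 False [-0.184  0.15  -0.166]
0.02 False [-5.402  0.91   1.611]
0.01 False [-9.762  1.27   3.764]
0.0 False [-0.01  -0.757 -0.113]
-0.01 False [-5.621  0.351  3.393]
-0.02 False [-15.113   0.904   5.709]
-0.03 False [-25.638   1.943  10.956]
-0.04 False [-32.465   1.433  12.267]
[-0.139 -0.068  0.305] 36.8833
39.8167
```

View pics/e.png

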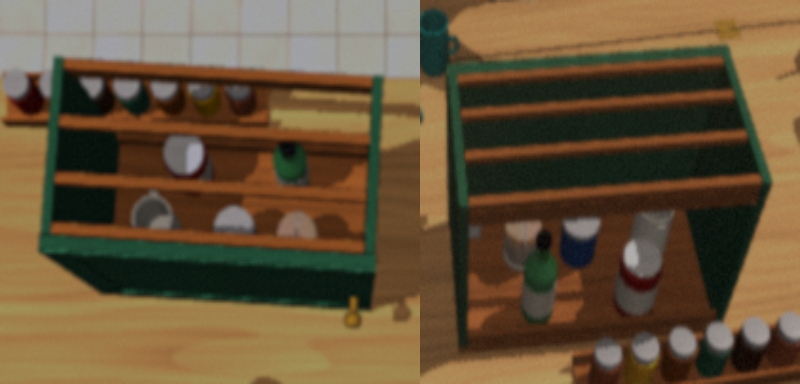

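The force fell from 10 N to 0 (the snap), then rose against the hard stop. The picture shows the door flush and the pitcher upright, clear of its neighbours.

```bash
python3 -c "
from bench import manip
manip.pause(.3);print(manip.close_job())"
```

```text
the job is handed in; nothing more can be done
None
```

The job is handed in: the pitcher stands upright in the free place left of the canister, handle towards the door, and the door snapped shut at about 37 s; hand-in returned no verdict.

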